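Feel out the backlash of an analyser drive and lock it at mid-play

ROBOT

A 7-joint arm with a two-finger parallel gripper is mounted at the origin on the work surface. World frame = base frame: x ahead of the robot, y to its left, z up, the work surface at z = 0. Lengths are in m, angles in rad, forces in N, time in s.
With the tool pointing down it reaches from about 0.4 to 0.85 m from the base axis. Payload 4.5 kg.
Tool frame: the origin (TCP) lies midway between the tips of the shut fingers; the grasp point (between the pads) lies 19 mm behind it (arm.grip_point_offset is the distance from the TCP to the grasp point, in m); z points along the fingers, y is the direction in which the jaws open and shut (so a half turn about z gives the same grasp; the last joint's range is limited). The gripper opens to 88 mm and grips with 3 to 60 N. Pads are 18 mm wide; open, the fingers measure 123 mm over their backs; the gripper's body (75 mm by 187 mm) begins 45 mm behind the grasp point.
Start: joints at [-1.13, 0.689, -0.195, 1.565, 0.157, 0.902, -0.215], TCP at [0.247, 0.574, 0.239] pointing down, gripper open.
Joint ranges: [-3.01, 3.01], [-0.46, 2.08], [-1.47, 1.51], [0.13, 2.56], [-1, 4.14], [0.04, 2.09], [-2.66, 2.66]. Speed limits (rad/s): [2.57, 2.57, 3.14, 3.14, 3.14, 3.14, 3.14].

INTERFACE

Orientations are given as a 3x3 rotation matrix whose columns are the frame's x, y, z axes.
In Python, from station import arm gives the robot as it stands. The module is installed in compiled form; this text tells all that it offers.
- The arm moves only by the tool send_rows, never from a script. Its argument "rows" is one flat list of numbers, 7 for each row, row after row: the turn, a rotation vector about the tool's x, y, z normalised to -1 to 1, where 1 is 0.1 rad, then the shift along the tool's x, y, z normalised to -1 to 1, where 1 is 30 mm, then the closure, from 0 (fully open) to 1 (shut). In form: [rx, ry, rz, x, y, z, gripper, rx, ry, rz, x, y, z, gripper, ...]. A call has 1 to 20 rows; each row shifts and turns the pose as measured when the row begins, along the tool's axes as they then stand; what a row does not reach is not made up. A row lasts 1/8 s, in which the tool goes at most 62.5 mm and 10.7 degrees, less where a joint would pass 70% of its speed; a pose out of reach is approached as far as the arm can. A call with a number of a shift or a turn outside -1 to 1 is refused whole. A call with a gripper value outside its range is refused whole. The fingers move at their own pace and stop on an object; "newtons" is the grip in N (left out, the last holds). Time passes only in rows, so rows that do not move let the fingers close. It gives the time, the measured TCP pose, the force and the opening at its end, in the units of the state.
- arm.observe(): the state, without advancing time (a new reading comes with each control period).
- arm.read_camera(name): name is "side" or "top"; returns a dict with "color" (420x560x3 uint8, red, green, blue), "camera_matrix" (3x3 intrinsics, pixels), "rvec" (rotation vector, rad) and "tvec" (3), from world to camera coordinates, as OpenCV has them. Camera axes: x right, y down, z forward; pixel columns grow to the right and rows downward; lengths in m; the calibration is good to about 2 mm. A picture is of the moment at which its call begins. There is no depth.
- arm.hand_in(): hands the job in, once; it reports no verdict.
The state is a dict: "t": time; "q": joint angles; "joint_velocities": joint speeds; "tau": joint torques, N m; "tool_pos": TCP position; "eef_rot": TCP orientation; "ft_force": force on the tool from outside, world axes, zero at the start; "torque": the same for the moment, N m; "finger_gap": finger opening in m.
Only numpy, scipy, OpenCV 4.12 (cv2) and the standard library are available. Lean on these libraries where they do the work, as an engineer would, in place of code of your own. Each camera call takes 0.05 s, during which the arm holds its last target. There are 200 camera calls.

TASK

Take the drive lever by its upright handle and rock it gently, first to the robot's left until the worn coupling inside takes up, then to the robot's right until it takes up there, feeling how much free play lies between the two. Set the lever in the middle of that free play, let go, and press the lock pin on the lever fully home. Never lean hard on the coupling, and leave the other things on the bench alone.

Things in the scene. Friction and masses are not known exactly. Their poses are not given: they have to be found in the camera images.
- drive: Drive unit from the analyser, bolted down: aluminium plate 250 (x) x 270 (y) x 10 mm with a round grey gear housing 156 mm across, top 60 mm above the bench, and a black motor box on the far side. Origin: on the lever's turning axis at bench height; z up; -x is where the lever points when its joint reads 0, roughly to the robot. Two small loose parts lie on the plate beside the housing.
- axis (a point): On the lever's upright axis, at its top, 82 mm above the bench. Hidden below is the badly worn jaw coupling. Its free play is 40 to 70 mm wide in all at the handle; the middle cannot be seen and differs each time, within 0.2 rad of joint value 0. At each end it resists like a spring, about 1 N per mm of further handle travel, alike on both sides, and springs back.
- lever (a joint): Angle of the flat steel lever (26 mm wide, 12 thick, top 78 mm above the bench), rad; 0 = along the drive's -x, larger = handle further to the robot's left. It starts inside the free play; there it turns easily (about 0.6 N at the handle) and stays where left. Take-up counts as felt from 2 N at the handle (2 mm into the resistance); over 14 N (14 mm into it) is leaning too hard.
- handle_top (a point): Centre of the top end of the handle: an upright grey plastic cylinder, 20 mm across and 50 mm tall, standing on the lever 110 mm from the axis; its top is 128 mm above the bench.
- lock_top (a point): Centre of the top of the lock pin's steel head: a disc 22 mm across, 12 mm thick, on an 8 mm stem, standing on the lever 55 mm from the axis on the line from axis to handle, carried round with the lever. Raised, its top is 104 mm above the bench; fully home, 92 mm.
- lock (a joint): How far the lock pin is pushed down, m: 0 raised (start), 0.012 fully home. It slides stiffly (about 4 N) and stays where it is left. It enters a slot in the coupling only with the lever in the middle of the play, within about 3.5 mm at the handle; otherwise it stops after 1 to 3 mm on solid metal.
- spare_ring: Bystander: steel ring 36 mm across, 14 mm high, loose on the drive's plate, on its left. Origin: underside centre.
- cap: Bystander: black disc 28 mm across, 12 mm high, loose on the drive's plate, on its right. Origin: underside centre.
- meter: Bystander: grey hand-held multimeter, 170 x 80 x 34 mm. Origin: underside centre.
- reagent: Bystander: white bottle with black cap, 64 mm across, 160 mm tall. Origin: underside centre.

How it is judged:
By the outcome, as a careful person would: the job done as asked, in the order asked, and still so for the second after the job is handed in, with the robot touching nothing.
It also fails if it takes over 70 s, if anything falls off the work surface, if the arm or the gripper's body presses on something with over 40 N, if the wrist force passes 120 N, or if a joint passes its speed limit or range.

## Working session

There is one attempt and no reset: what is moved stays moved. The work goes in short steps, Python scripts to look and compute and a tool call to move; the robot and the scene stay as the last step left them, time stands still between calls to the robot, and variables do not carry over. Pictures are saved under pics/ and viewed, about 8 in all and at most 12, crops included, and the job is handed in when it is done.

Besides the shell and the picture viewer there is one more tool, called after "Emit:" as name(argument=value, ...) on one line, values as JSON. send_rows: Moves the arm, as the interface text tells. Its arguments: {"type":"object","properties":{"rows":{"type":"array","items":{"type":"number"}},"newtons":{"type":"number"}},"required":["rows"]}

```bash
mkdir -p pics; cat > h.py <<'E'
import numpy as np, cv2
from station import arm
def snap(n,f):
    r=arm.read_camera(n); cv2.imwrite(f,cv2.cvtColor(r["color"],cv2.COLOR_RGB2BGR)); return r
def ray(r,u,v,z):
    R=cv2.Rodrigues(np.array(r["rvec"]))[0]; t=np.array(r["tvec"]).ravel(); K=np.array(r["camera_matrix"])
    d=R.T@np.linalg.solve(K,[u,v,1.]); c=-R.T@t
    return c+d*(z-c[2])/d[2]
def proj(r,p):
    return cv2.projectPoints(np.array(p,float).reshape(-1,3),np.array(r["rvec"]),np.array(r["tvec"]),np.array(r["camera_matrix"]),None)[0].reshape(-1,2)
E
python3 - <<'E'
from h import *
for n in("top","side"):
    r=snap(n,f"pics/{n}0.png")
    R=cv2.Rodrigues(np.array(r["rvec"]))[0]; print(n,-R.T@np.array(r["tvec"]).ravel(),R.round(2).tolist())
s=arm.observe();print(s)
E
```

```text
top [0.48530722 0.01781201 1.03307381] [[-0.02, -1.0, -0.01], [-0.99, 0.02, -0.12], [0.12, 0.01, -0.99]]
side [ 0.23884328 -0.82015977  0.68511629] [[0.93, -0.38, -0.01], [-0.22, -0.51, -0.83], [0.31, 0.77, -0.56]]
{'t': 0.1, 'q': array([-1.130181  ,  0.68987937, -0.19452601,  1.56624341,  0.15731161,
        0.90249774, -0.21507058]), 'joint_velocities': array([ 0.00070717, -0.00230003,  0.00093422, -0.0037204 , -0.00029106,
       -0.00269147, -0.00196596]), 'tau': array([-3.08410556e-03, -5.28500569e+01, -1.27181388e+00, -1.53839153e+01,
       -5.26594219e-02,  2.01462208e-03,  2.19102594e-05]), 'tool_pos': array([0.2471193 , 0.57345195, 0.23800243]), 'eef_rot': array([[-9.18432300e-01,  3.95577845e-01, -5.28601907e-04],
       [ 3.95578178e-01,  9.18431004e-01, -1.54770084e-03],
       [-1.26751782e-04, -1.63056182e-03, -9.99998663e-01]]), 'ft_force': array([-0.79111512,  0.66197794, -0.76253897]), 'torque': array([ 0.04426924, -0.03333798, -0.05295715]), 'finger_gap': 0.0885343101594786}
```

View pics/top0.png

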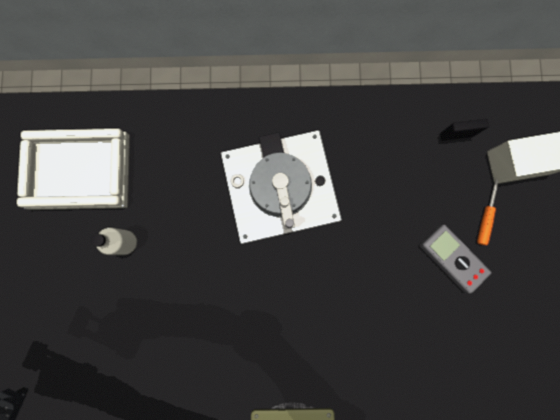

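View pics/side0.png

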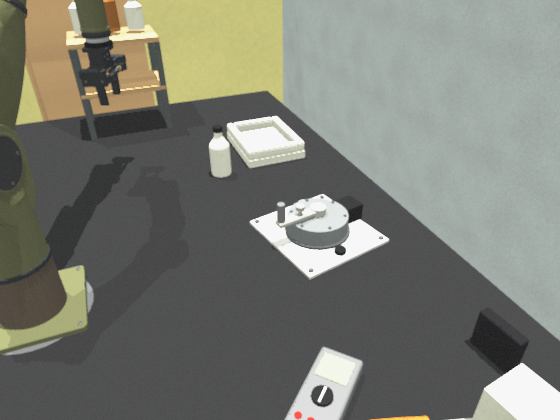

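The top view shows the drive near pixel (281,183) and the handle near (290,223). The side view shows the handle top near (281,206) and the axis top near (319,210). I'll enlarge both next.

```bash
python3 - <<'E'
from h import *
a=cv2.imread("pics/top0.png")[125:250,210:350]; b=cv2.imread("pics/side0.png")[185:280,240:395]
a=cv2.resize(a,None,fx=4,fy=4,interpolation=cv2.INTER_CUBIC)
cv2.imwrite("pics/topc.png",a)
r=arm.read_camera("top")
for n,u,v,z in [("axis",280.5,181,.082),("lock",284.5,201,.104),("handle",289.5,223,.128),
  ("c1",222,151,.01),("c2",320,132,.01),("c3",341,221,.01),("c4",242,242,.01),("ring",238,181,.02),("cap",320,181,.02)]: print(n,ray(r,u,v,z).round(4))
r=arm.read_camera("side")
for n,u,v,z in [("axis",319,210,.082),("handle",281,206,.128),("lock",301,205,.104)]: print(n,ray(r,u,v,z).round(4))
E
```

```text
axis [0.6669 0.0172 0.082 ]
lock [0.6138 0.0085 0.104 ]
handle [ 0.5588 -0.0018  0.128 ]
c1 [0.7655 0.1726 0.01  ]
c2 [ 0.8125 -0.0917  0.01  ]
c3 [ 0.5711 -0.1394  0.01  ]
c4 [0.521  0.1207 0.01  ]
ring [0.681 0.129 0.02 ]
cap [ 0.6767 -0.0866  0.02  ]
axis [ 6.631e-01 -2.000e-04  8.200e-02]
handle [ 0.5571 -0.0136  0.128 ]
lock [0.6171 0.0066 0.104 ]
```

View pics/topc.png

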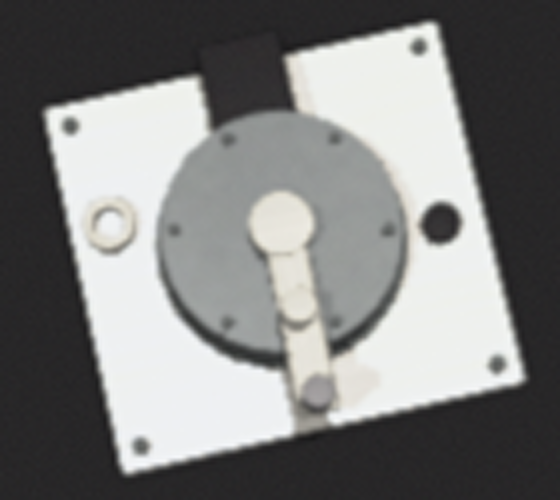

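The top crop gives the axis at about (0.667, 0.017), the lock at (0.614, 0.009) and the handle at (0.560, -0.002), with the drive yawed about 0.19 rad. I'll move above the handle with tool y along the tangent.

Emit:
send_rows(rows=[0, 0, -1, 0, 0, 0, 0, 0, 0, -1, 0, 0, 0, 0, 0, 0, -1, 0, 0, 0, 0, 0, 0, -1, 0, 0, 0, 0, 0, 0, -1, 0, 0, 0, 0, 0, 0, -0.85, 0, 0, 0, 0])

```text
t: 0.95
tool_pos: [0.2469, 0.5725, 0.2367]
eef_rot: [[-0.981, -0.196, -0.001], [-0.196, 0.981, -0.005], [0.002, -0.004, -1.0]]
ft_force: [0.1, -0.0, -0.6]
finger_gap: 0.0884
```

Emit:
send_rows(rows=[0, 0, 0, -0.33, -1, 0, 0, 0, 0, 0, -0.33, -1, 0, 0, 0, 0, 0, -0.33, -1, 0, 0, 0, 0, 0, -0.33, -1, 0, 0, 0, 0, 0, -0.33, -1, 0, 0, 0, 0, 0, -0.33, -1, 0, 0, 0, 0, 0, -0.33, -1, 0, 0, 0, 0, 0, -0.33, -1, 0, 0, 0, 0, 0, -0.33, -1, 0, 0, 0, 0, 0, -0.33, -1, 0, 0, 0, 0, 0, -0.33, -1, 0, 0, 0, 0, 0, -0.33, -1, 0, 0, 0, 0, 0, -0.33, -1, 0, 0, 0, 0, 0, -0.33, -1, 0, 0, 0, 0, 0, -0.33, -1, 0, 0, 0, 0, 0, -0.33, -1, 0, 0, 0, 0, 0, -0.33, -1, 0, 0])

```text
t: 3.08
tool_pos: [0.5196, 0.0919, 0.2362]
eef_rot: [[-0.98, -0.201, -0.003], [-0.201, 0.98, -0.005], [0.004, -0.004, -1.0]]
ft_force: [0.7, -0.3, 0.5]
finger_gap: 0.088
```

```bash
cat >> h.py <<'E'
d0=np.array([-.985,-.177,0])
def go(p,ang=.177):
    "remaining shift (mm, tool axes) and turn (rotvec) to TCP p with tool x at lever angle ang (world atan)"
    s=arm.observe(); R=s["eef_rot"]; x=np.array([-np.cos(ang),-np.sin(ang),0]); z=np.array([0,0,-1.]); T=np.c_[x,np.cross(z,x),z]
    print("t",s["t"],"pos",s["tool_pos"].round(4),"F",s["ft_force"].round(2),"gap",s["finger_gap"].round(4))
    print("shift mm",(R.T@(np.array(p)-s["tool_pos"])*1e3).round(1),"turn",cv2.Rodrigues(R.T@T)[0].ravel().round(3),"q",s["q"].round(2))
E
python3 -c "
from h import *
go([.560,-.002,.238])"
```

```text
Traceback (most recent call last):
  File "h.py", line 15, in go
    print("t",s["t"],"pos",s["tool_pos"].round(4),"F",s["ft_force"].round(2),"gap",s["finger_gap"].round(4))
                                                                                   ^^^^^^^^^^^^^^^^^^^^^
AttributeError: 'float' object has no attribute 'round'
```

Emit:
send_rows(rows=[0, 0, 0, -0.17, -0.83, 0.5, 0, 0, 0, 0, -0.17, -0.83, 0.6, 0, 0, 0, 0, -0.17, -0.83, 0.6, 0, 0, 0, 0, -0.17, -0.83, 0.6, 0, 0, 0, 0, 0, 0, 0, 0])

```text
t: 3.7
tool_pos: [0.562, -0.0091, 0.1646]
eef_rot: [[-0.981, -0.195, -0.003], [-0.195, 0.981, -0.006], [0.004, -0.006, -1.0]]
ft_force: [-0.3, 0.1, 0.3]
finger_gap: 0.0878
```

```bash
sed -i 's/s\["finger_gap"\].round(4)/round(s["finger_gap"],4)/' h.py
python3 - <<'E'
from h import *
go([.560,-.002,.16])
r=snap("top","pics/t1.png");print(proj(r,[[.560,-.002,.128],[.667,.017,.082]]))
r=snap("side","pics/s1.png");print(proj(r,[[.560,-.002,.128],[.667,.017,.082]]))
a=cv2.imread("pics/t1.png")[160:260,230:340]; b=cv2.imread("pics/s1.png")[130:255,230:370]
f=lambda i:cv2.resize(i,(390,int(390*i.shape[0]/i.shape[1])),interpolation=cv2.INTER_CUBIC)[:345]
cv2.imwrite("pics/c1.png",np.hstack([f(a)[:345],f(b)[:345]]))
E
```

```text
t 3.7 pos [ 0.562  -0.0091  0.1646] F [-0.33  0.1   0.3 ] gap 0.0878
shift mm [0.6 7.3 4.5] turn [-0.006 -0.004  0.019] q [ 0.16  0.73 -0.39  1.82  0.42  0.68  1.29]
[[289.57590368 222.47477617]
 [280.57443565 180.95909678]]
[[280.31239284 203.26087681]
 [317.40124671 206.19557759]]
```

View pics/c1.png

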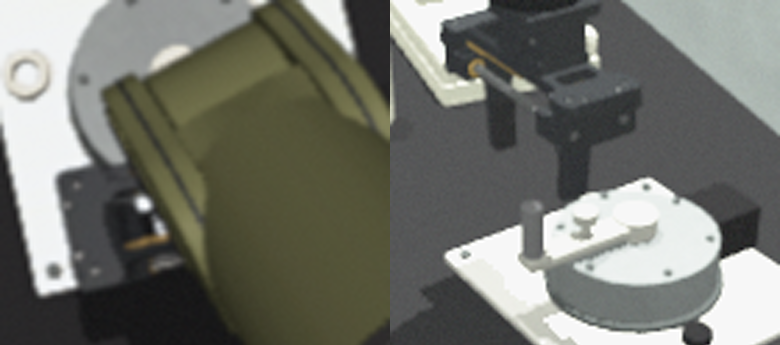

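The side crop shows the handle top at (281,203) and the axis at (318,206). Both match the projected estimate within a pixel. I'll descend and grip.

Emit:
send_rows(rows=[0, 0, 0.19, 0, 0.25, 0, 0, 0, 0, 0, 0, 0, 0.6, 0, 0, 0, 0, 0, 0, 0.6, 0, 0, 0, 0, 0, 0, 0.6, 0, 0, 0, 0, 0, 0, 0.5, 0, 0, 0, 0, 0, 0, 0, 0])

```text
t: 4.55
tool_pos: [0.5621, 0.0145, 0.1005]
eef_rot: [[-0.982, -0.19, 0.009], [-0.19, 0.982, 0.004], [-0.009, 0.002, -1.0]]
ft_force: [-0.1, 0.1, 0.3]
finger_gap: 0.088
```

```bash
python3 -c "
from h import *
go([.560,-.002,.089])"
```

```text
t 4.55 pos [0.5621 0.0145 0.1005] F [-0.11  0.12  0.32] gap 0.088
shift mm [  5.3 -15.8  11.5] turn [0.002 0.009 0.014] q [ 0.08  0.82 -0.32  1.87  0.48  0.52  1.2 ]
```

Emit:
send_rows(rows=[0, 0, 0, 0.1, -0.3, 0.2, 0, 0, 0, 0, 0, 0, 0, 0, 0, 0, 0, 0, 0, 0, 0])

```text
t: 4.92
tool_pos: [0.5617, 0.0047, 0.0955]
eef_rot: [[-0.982, -0.19, 0.011], [-0.19, 0.982, 0.004], [-0.011, 0.002, -1.0]]
ft_force: [-0.5, -0.4, -0.1]
finger_gap: 0.0881
```

```bash
python3 -c "
from h import *
go([.560,-.002,.089])"
```

```text
t 4.925 pos [0.5617 0.0047 0.0955] F [-0.45 -0.37 -0.06] gap 0.0881
shift mm [ 3.1 -6.3  6.5] turn [0.002 0.011 0.014] q [ 0.1   0.83 -0.32  1.88  0.49  0.5   1.2 ]
```

Emit:
send_rows(rows=[0, 0.11, 0.14, 0.1, -0.21, 0.22, 0, 0, 0, 0, 0, 0, 0, 0])

```text
t: 5.18
tool_pos: [0.5602, -0.0029, 0.0888]
eef_rot: [[-0.985, -0.174, 0.0], [-0.174, 0.985, 0.001], [-0.0, 0.001, -1.0]]
ft_force: [-0.1, 0.6, 1.7]
finger_gap: 0.0883
```

```bash
python3 -c "
from h import *
go([.560,-.002,.089])"
```

```text
t 5.175 pos [ 0.5602 -0.0029  0.0888] F [-0.08  0.55  1.75] gap 0.0883
shift mm [ 0.   0.9 -0.2] turn [ 0.001  0.    -0.002] q [ 0.11  0.84 -0.31  1.87  0.49  0.5   1.2 ]
```

Emit:
send_rows(rows=[0, 0, 0, 0, 0, 0, 0.5, 0, 0, 0, 0, 0, 0, 0.7, 0, 0, 0, 0, 0, 0, 0.8, 0, 0, 0, 0, 0, 0, 0.9, 0, 0, 0, 0, 0, 0, 0.9, 0, 0, 0, 0, 0, 0, 0.9, 0, 0, 0, 0, 0, 0, 0.9], newtons=8)

```text
t: 6.05
tool_pos: [0.5604, -0.0023, 0.089]
eef_rot: [[-0.985, -0.175, 0.001], [-0.175, 0.985, 0.002], [-0.001, 0.002, -1.0]]
ft_force: [-0.1, -0.1, 0.2]
finger_gap: 0.0204
```

```bash
python3 -c "
from h import *
go([.560,-.002,.089])"
```

```text
t 6.05 pos [ 0.5604 -0.0023  0.089 ] F [-0.05 -0.07  0.22] gap 0.0204
shift mm [ 0.3  0.3 -0. ] turn [ 0.002  0.001 -0.001] q [ 0.11  0.84 -0.31  1.87  0.49  0.5   1.2 ]
```

Emit:
send_rows(rows=[0, 0, 0.27, 0, 0.1, 0, 0.9, 0, 0, 0.27, 0, 0.1, 0, 0.9, 0, 0, 0.27, 0, 0.1, 0, 0.9])

```text
t: 6.42
tool_pos: [0.5589, 0.0069, 0.089]
eef_rot: [[-0.996, -0.089, 0.0], [-0.089, 0.996, 0.002], [-0.001, 0.002, -1.0]]
ft_force: [0.2, 0.0, -0.9]
finger_gap: 0.0198
```

```bash
cat >> h.py <<'E'
A=np.array([.667,.017])
def lev():
    s=arm.observe(); p=s["tool_pos"]; v=p[:2]-A; a=np.arctan2(-v[1],-v[0]); d=v/np.hypot(*v); e=np.array([d[1],-d[0]])
    R=s["eef_rot"]; ta=np.arctan2(-R[1,0],-R[0,0])
    print("t %.2f ang %.4f toolang %.4f arc_mm %.1f r %.1f z %.1f Ftan %.2f Frad %.2f Fz %.2f gap %.4f"%(s["t"],a,ta,-a*110,np.hypot(*v)*1e3,p[2]*1e3,s["ft_force"][:2]@e,s["ft_force"][:2]@d,s["ft_force"][2],s["finger_gap"]),p.round(4),s["torque"].round(2))
E
python3 -c "
from h import *
lev()"
```

```text
t 6.42 ang 0.0931 toolang 0.0893 arc_mm -10.2 r 108.6 z 89.0 Ftan -0.02 Frad -0.23 Fz -0.86 gap 0.0198 [0.5589 0.0069 0.089 ] [-0.01 -0.06  0.05]
```

Emit:
send_rows(rows=[0, 0, 0.27, 0, 0.1, 0, 0.9, 0, 0, 0.27, 0, 0.1, 0, 0.9, 0, 0, 0.27, 0, 0.1, 0, 0.9])

```text
t: 6.8
tool_pos: [0.5583, 0.0166, 0.089]
eef_rot: [[-1.0, -0.003, 0.0], [-0.003, 1.0, 0.002], [-0.0, 0.002, -1.0]]
ft_force: [0.3, -0.3, -0.5]
finger_gap: 0.0198
```

```bash
python3 -c "
from h import *
lev()"
```

```text
t 6.80 ang 0.0039 toolang 0.0026 arc_mm -0.4 r 108.7 z 89.0 Ftan -0.33 Frad -0.31 Fz -0.48 gap 0.0198 [0.5583 0.0166 0.089 ] [-0.07 -0.   -0.04]
```

Emit:
send_rows(rows=[0, 0, 0.27, 0, 0.1, 0, 0.9, 0, 0, 0.27, 0, 0.1, 0, 0.9])

```text
t: 7.05
tool_pos: [0.5583, 0.023, 0.089]
eef_rot: [[-0.998, 0.055, 0.0], [0.055, 0.998, 0.002], [-0.0, 0.002, -1.0]]
ft_force: [0.2, -0.6, -0.3]
finger_gap: 0.0196
```

```bash
python3 -c "
from h import *
lev()"
```

```text
t 7.05 ang -0.0553 toolang -0.0552 arc_mm 6.1 r 108.9 z 89.0 Ftan -0.61 Frad -0.27 Fz -0.25 gap 0.0196 [0.5583 0.023  0.089 ] [-0.08 -0.05  0.  ]
```

Emit:
send_rows(rows=[0, 0, 0.27, 0, 0.1, 0, 0.9, 0, 0, 0.27, 0, 0.1, 0, 0.9])

```text
t: 7.3
tool_pos: [0.5587, 0.0294, 0.089]
eef_rot: [[-0.994, 0.113, 0.0], [0.113, 0.994, 0.001], [0.0, 0.001, -1.0]]
ft_force: [-0.7, -0.9, 0.5]
finger_gap: 0.0193
```

```bash
python3 -c "
from h import *
lev()"
```

```text
t 7.30 ang -0.1136 toolang -0.1132 arc_mm 12.5 r 109.0 z 89.0 Ftan -1.00 Frad 0.58 Fz 0.49 gap 0.0193 [0.5587 0.0294 0.089 ] [-0.08  0.01  0.02]
```

Emit:
send_rows(rows=[0, 0, 0.27, 0, 0.1, 0, 0.9])

```text
t: 7.42
tool_pos: [0.5591, 0.0326, 0.089]
eef_rot: [[-0.99, 0.142, 0.0], [0.142, 0.99, 0.001], [0.0, 0.001, -1.0]]
ft_force: [0.2, -0.3, -0.3]
finger_gap: 0.0196
```

Emit:
send_rows(rows=[0, 0, 0.27, 0, 0.1, 0, 0.9])

```text
t: 7.55
tool_pos: [0.5595, 0.0357, 0.089]
eef_rot: [[-0.985, 0.17, 0.0], [0.17, 0.985, 0.001], [0.0, 0.001, -1.0]]
ft_force: [0.5, -0.2, 0.1]
finger_gap: 0.0198
```

```bash
python3 -c "
from h import *
lev()"
```

```text
t 7.55 ang -0.1724 toolang -0.1711 arc_mm 19.0 r 109.1 z 89.0 Ftan -0.08 Frad -0.50 Fz 0.10 gap 0.0198 [0.5595 0.0357 0.089 ] [-0.06  0.03  0.  ]
```

Emit:
send_rows(rows=[0, 0, 0.27, 0, 0.1, 0, 0.9])

```text
t: 7.68
tool_pos: [0.56, 0.0389, 0.089]
eef_rot: [[-0.98, 0.199, 0.0], [0.199, 0.98, 0.001], [0.0, 0.001, -1.0]]
ft_force: [0.3, -0.3, -0.2]
finger_gap: 0.0199
```

Emit:
send_rows(rows=[0, 0, 0.27, 0, 0.1, 0, 0.9])

```text
t: 7.8
tool_pos: [0.5606, 0.0421, 0.089]
eef_rot: [[-0.974, 0.227, -0.0], [0.227, 0.974, 0.001], [0.0, 0.001, -1.0]]
ft_force: [-0.2, -0.7, 0.9]
finger_gap: 0.0197
```

Emit:
send_rows(rows=[0, 0, 0.27, 0, 0.1, 0, 0.9])

```text
t: 7.92
tool_pos: [0.5612, 0.0447, 0.089]
eef_rot: [[-0.967, 0.255, -0.0], [0.255, 0.967, 0.001], [0.001, 0.001, -1.0]]
ft_force: [-0.5, -1.9, 1.9]
finger_gap: 0.0197
```

```bash
python3 -c "
from h import *
lev()"
```

```text
t 7.92 ang -0.2558 toolang -0.2580 arc_mm 28.1 r 109.3 z 89.0 Ftan -1.95 Frad 0.03 Fz 1.90 gap 0.0197 [0.5612 0.0447 0.089 ] [-0.47  0.05  0.07]
```

Emit:
send_rows(rows=[0, 0, 0.14, 0, 0.05, 0, 0.9])

```text
t: 8.05
tool_pos: [0.5614, 0.0456, 0.089]
eef_rot: [[-0.963, 0.27, -0.001], [0.27, 0.963, -0.0], [0.001, -0.001, -1.0]]
ft_force: [-0.5, -3.0, 1.5]
finger_gap: 0.0196
```

```bash
python3 -c "
from h import *
lev()"
```

```text
t 8.05 ang -0.2643 toolang -0.2733 arc_mm 29.1 r 109.3 z 89.0 Ftan -3.05 Frad -0.36 Fz 1.51 gap 0.0196 [0.5614 0.0456 0.089 ] [-0.45  0.08  0.13]
```

Emit:
send_rows(rows=[0, 0, 0.14, 0, 0.05, 0, 0.9])

```text
t: 8.18
tool_pos: [0.5617, 0.0462, 0.089]
eef_rot: [[-0.959, 0.285, -0.001], [0.285, 0.959, -0.002], [0.001, -0.002, -1.0]]
ft_force: [-0.5, -2.5, -0.0]
finger_gap: 0.0195
```

```bash
python3 -c "
from h import *
lev()"
```

```text
t 8.18 ang -0.2709 toolang -0.2887 arc_mm 29.8 r 109.2 z 89.0 Ftan -2.56 Frad -0.24 Fz -0.03 gap 0.0195 [0.5617 0.0462 0.089 ] [-0.63  0.15  0.17]
```

Emit:
send_rows(rows=[0, 0, 0, 0, 0.13, 0, 0.9])

```text
t: 8.3
tool_pos: [0.5623, 0.0484, 0.0889]
eef_rot: [[-0.958, 0.286, -0.003], [0.287, 0.958, -0.004], [0.002, -0.005, -1.0]]
ft_force: [-1.2, -5.8, 3.1]
finger_gap: 0.0195
```

```bash
python3 -c "
from h import *
lev()"
```

```text
t 8.30 ang -0.2909 toolang -0.2906 arc_mm 32.0 r 109.3 z 88.9 Ftan -5.88 Frad -0.51 Fz 3.06 gap 0.0195 [0.5623 0.0484 0.0889] [-1.18  0.3  -0.06]
```

Emit:
send_rows(rows=[0, 0, 0.1, 0, 0.13, 0, 0.9])

```text
t: 8.43
tool_pos: [0.5626, 0.0497, 0.0889]
eef_rot: [[-0.954, 0.298, -0.005], [0.299, 0.954, -0.007], [0.003, -0.008, -1.0]]
ft_force: [-1.4, -7.2, 3.2]
finger_gap: 0.0195
```

```bash
python3 -c "
from h import *
lev()"
```

```text
t 8.43 ang -0.3034 toolang -0.3031 arc_mm 33.4 r 109.4 z 88.9 Ftan -7.27 Frad -0.83 Fz 3.21 gap 0.0195 [0.5626 0.0497 0.0889] [-1.4   0.32 -0.02]
```

Left take-up starts at about arc 26.7 mm, and three force points agree on that (peak 7 N). Now I'll rock right.

Emit:
send_rows(rows=[0, 0, -0.27, 0, -0.1, 0, 0.9, 0, 0, -0.27, 0, -0.1, 0, 0.9, 0, 0, -0.27, 0, -0.1, 0, 0.9, 0, 0, -0.27, 0, -0.1, 0, 0.9, 0, 0, -0.27, 0, -0.1, 0, 0.9, 0, 0, -0.27, 0, -0.1, 0, 0.9, 0, 0, -0.27, 0, -0.1, 0, 0.9, 0, 0, -0.27, 0, -0.1, 0, 0.9, 0, 0, -0.27, 0, -0.1, 0, 0.9, 0, 0, -0.27, 0, -0.1, 0, 0.9, 0, 0, -0.27, 0, -0.1, 0, 0.9, 0, 0, -0.27, 0, -0.1, 0, 0.9])

```text
t: 9.93
tool_pos: [0.5583, 0.0145, 0.0889]
eef_rot: [[-0.999, -0.042, -0.003], [-0.042, 0.999, -0.004], [0.003, -0.004, -1.0]]
ft_force: [0.8, -0.6, -1.4]
finger_gap: 0.0199
```

```bash
python3 -c "
from h import *
lev()"
```

```text
t 9.93 ang 0.0229 toolang 0.0416 arc_mm -2.5 r 108.8 z 88.9 Ftan -0.57 Frad -0.80 Fz -1.44 gap 0.0199 [0.5583 0.0145 0.0889] [-0.06 -0.1  -0.14]
```

Emit:
send_rows(rows=[0, 0, -0.24, 0, -0.1, 0, 0.9, 0, 0, -0.24, 0, -0.1, 0, 0.9, 0, 0, -0.24, 0, -0.1, 0, 0.9, 0, 0, -0.24, 0, -0.1, 0, 0.9, 0, 0, -0.24, 0, -0.1, 0, 0.9])

```text
t: 10.55
tool_pos: [0.5599, -0.0007, 0.0889]
eef_rot: [[-0.985, -0.17, -0.002], [-0.17, 0.985, -0.003], [0.003, -0.002, -1.0]]
ft_force: [0.5, 0.1, -1.5]
finger_gap: 0.0197
```

```bash
python3 -c "
from h import *
lev()"
```

```text
t 10.55 ang 0.1637 toolang 0.1712 arc_mm -18.0 r 108.5 z 88.9 Ftan -0.02 Frad -0.46 Fz -1.46 gap 0.0197 [ 0.5599 -0.0007  0.0889] [ 0.05 -0.19  0.01]
```

Emit:
send_rows(rows=[0, 0, -0.25, 0, -0.1, 0, 0.9])

```text
t: 10.68
tool_pos: [0.5605, -0.0037, 0.0889]
eef_rot: [[-0.98, -0.197, -0.002], [-0.197, 0.98, -0.002], [0.002, -0.002, -1.0]]
ft_force: [0.7, 0.4, -2.4]
finger_gap: 0.0199
```

```bash
python3 -c "
from h import *
lev()"
```

```text
t 10.68 ang 0.1919 toolang 0.1982 arc_mm -21.1 r 108.5 z 88.9 Ftan 0.30 Frad -0.78 Fz -2.35 gap 0.0199 [ 0.5605 -0.0037  0.0889] [ 0.07 -0.18 -0.05]
```

Emit:
send_rows(rows=[0, 0, -0.25, 0, -0.1, 0, 0.9])

```text
t: 10.8
tool_pos: [0.5612, -0.0067, 0.0889]
eef_rot: [[-0.975, -0.223, -0.002], [-0.223, 0.975, -0.002], [0.002, -0.002, -1.0]]
ft_force: [0.8, -0.1, -2.3]
finger_gap: 0.0195
```

```bash
python3 -c "
from h import *
lev()"
```

```text
t 10.80 ang 0.2201 toolang 0.2252 arc_mm -24.2 r 108.4 z 88.9 Ftan -0.23 Frad -0.77 Fz -2.32 gap 0.0195 [ 0.5612 -0.0067  0.0889] [ 0.13 -0.18 -0.02]
```

Emit:
send_rows(rows=[0, 0, -0.25, 0, -0.1, 0, 0.9])

```text
t: 10.92
tool_pos: [0.562, -0.0097, 0.0889]
eef_rot: [[-0.968, -0.25, -0.002], [-0.25, 0.968, -0.002], [0.002, -0.002, -1.0]]
ft_force: [-0.1, -0.0, -1.4]
finger_gap: 0.0199
```

```bash
python3 -c "
from h import *
lev()"
```

```text
t 10.93 ang 0.2487 toolang 0.2522 arc_mm -27.4 r 108.3 z 88.9 Ftan 0.01 Frad 0.13 Fz -1.41 gap 0.0199 [ 0.562  -0.0097  0.0889] [ 0.12 -0.13 -0.01]
```

Emit:
send_rows(rows=[0, 0, -0.25, 0, -0.1, 0, 0.9])

```text
t: 11.05
tool_pos: [0.5627, -0.0124, 0.0889]
eef_rot: [[-0.961, -0.276, -0.002], [-0.276, 0.961, -0.002], [0.002, -0.001, -1.0]]
ft_force: [0.0, 1.4, -2.0]
finger_gap: 0.0198
```

```bash
python3 -c "
from h import *
lev()"
```

```text
t 11.05 ang 0.2751 toolang 0.2792 arc_mm -30.3 r 108.3 z 88.9 Ftan 1.32 Frad -0.41 Fz -2.01 gap 0.0198 [ 0.5627 -0.0124  0.0889] [ 0.41 -0.05 -0.08]
```

Emit:
send_rows(rows=[0, 0, -0.25, 0, -0.1, 0, 0.9])

```text
t: 11.18
tool_pos: [0.5634, -0.0146, 0.0889]
eef_rot: [[-0.953, -0.302, -0.002], [-0.302, 0.953, -0.0], [0.002, 0.0, -1.0]]
ft_force: [-0.7, 2.6, -1.5]
finger_gap: 0.0196
```

```bash
python3 -c "
from h import *
lev()"
```

```text
t 11.18 ang 0.2958 toolang 0.3064 arc_mm -32.5 r 108.3 z 88.9 Ftan 2.71 Frad -0.07 Fz -1.47 gap 0.0196 [ 0.5634 -0.0146  0.0889] [ 0.65  0.03 -0.09]
```

Emit:
send_rows(rows=[0, 0, 0, 0, -0.13, 0, 0.9])

```text
t: 11.3
tool_pos: [0.5641, -0.0167, 0.0889]
eef_rot: [[-0.953, -0.304, -0.003], [-0.304, 0.953, 0.002], [0.002, 0.003, -1.0]]
ft_force: [-2.0, 5.9, -1.6]
finger_gap: 0.0195
```

```bash
python3 -c "
from h import *
lev()"
```

```text
t 11.30 ang 0.3164 toolang 0.3086 arc_mm -34.8 r 108.3 z 88.9 Ftan 6.25 Frad 0.05 Fz -1.64 gap 0.0195 [ 0.5641 -0.0167  0.0889] [1.28 0.43 0.08]
```

Emit:
send_rows(rows=[0, 0, -0.1, 0, -0.13, 0, 0.9])

```text
t: 11.42
tool_pos: [0.5646, -0.018, 0.0889]
eef_rot: [[-0.949, -0.316, -0.004], [-0.316, 0.949, 0.005], [0.002, 0.006, -1.0]]
ft_force: [-2.4, 7.6, -0.8]
finger_gap: 0.0194
```

```bash
python3 -c "
from h import *
lev()"
```

```text
t 11.43 ang 0.3296 toolang 0.3211 arc_mm -36.3 r 108.3 z 88.9 Ftan 7.95 Frad -0.20 Fz -0.80 gap 0.0194 [ 0.5646 -0.018   0.0889] [ 1.46  0.39 -0.01]
```

Emit:
send_rows(rows=[0, 0, -0.1, 0, -0.14, 0, 0.9])

```text
t: 11.55
tool_pos: [0.565, -0.0192, 0.0888]
eef_rot: [[-0.945, -0.328, -0.005], [-0.328, 0.945, 0.009], [0.002, 0.01, -1.0]]
ft_force: [-2.7, 8.4, 0.2]
finger_gap: 0.0196
```

```bash
python3 -c "
from h import *
lev()"
```

```text
t 11.55 ang 0.3407 toolang 0.3342 arc_mm -37.5 r 108.3 z 88.8 Ftan 8.80 Frad -0.28 Fz 0.18 gap 0.0196 [ 0.565  -0.0192  0.0888] [ 1.54  0.51 -0.04]
```

Right take-up starts at about arc -29.2 mm. The free play is therefore about 56 mm, with its middle at arc -1.2 mm. I'll go there now.

Emit:
send_rows(rows=[0, 0, 0.27, 0, 0.1, 0, 0.9, 0, 0, 0.27, 0, 0.1, 0, 0.9, 0, 0, 0.27, 0, 0.1, 0, 0.9, 0, 0, 0.27, 0, 0.1, 0, 0.9, 0, 0, 0.27, 0, 0.1, 0, 0.9, 0, 0, 0.27, 0, 0.1, 0, 0.9, 0, 0, 0.27, 0, 0.1, 0, 0.9, 0, 0, 0.27, 0, 0.1, 0, 0.9, 0, 0, 0.27, 0, 0.1, 0, 0.9, 0, 0, 0.27, 0, 0.1, 0, 0.9, 0, 0, 0, 0, 0, 0, 0.9])

```text
t: 12.92
tool_pos: [0.5584, 0.0106, 0.0888]
eef_rot: [[-0.999, -0.048, -0.006], [-0.048, 0.999, 0.007], [0.006, 0.007, -1.0]]
ft_force: [0.0, 1.0, -2.4]
finger_gap: 0.0196
```

```bash
python3 -c "
from h import *
lev()"
```

```text
t 12.93 ang 0.0586 toolang 0.0478 arc_mm -6.4 r 108.8 z 88.8 Ftan 0.96 Frad -0.09 Fz -2.40 gap 0.0196 [0.5584 0.0106 0.0888] [ 0.23 -0.14  0.07]
```

Emit:
send_rows(rows=[-0.07, -0.06, 0.15, 0, 0.09, 0, 0.9, 0, 0, 0.15, 0, 0.08, 0, 0.9, 0, 0, 0, 0, 0, 0, 0.9])

```text
t: 13.3
tool_pos: [0.5582, 0.015, 0.0888]
eef_rot: [[-1.0, -0.014, -0.0], [-0.014, 1.0, 0.014], [-0.0, 0.014, -1.0]]
ft_force: [-0.4, 1.4, -3.3]
finger_gap: 0.02
```

```bash
python3 -c "
from h import *
lev();print(arm.observe()['eef_rot'][:,2])"
```

```text
t 13.30 ang 0.0182 toolang 0.0142 arc_mm -2.0 r 108.8 z 88.8 Ftan 1.43 Frad 0.42 Fz -3.33 gap 0.0200 [0.5582 0.015  0.0888] [ 0.05 -0.12  0.02]
[-9.29997558e-05  1.35950572e-02 -9.99907579e-01]
```

Emit:
send_rows(rows=[0.13, 0, 0, 0, 0.02, 0, 0.9, 0, 0, 0, 0, 0, 0, 0.9])

```text
t: 13.55
tool_pos: [0.5582, 0.0156, 0.0889]
eef_rot: [[-1.0, -0.014, 0.0], [-0.014, 1.0, -0.0], [-0.0, -0.0, -1.0]]
ft_force: [-0.1, 0.3, -2.8]
finger_gap: 0.0195
```

```bash
python3 -c "
from h import *
lev();print(arm.observe()['eef_rot'][:,2])"
```

```text
t 13.55 ang 0.0125 toolang 0.0138 arc_mm -1.4 r 108.9 z 88.9 Ftan 0.26 Frad 0.05 Fz -2.77 gap 0.0195 [0.5582 0.0156 0.0889] [ 0.23 -0.08 -0.01]
[ 5.99436995e-05 -1.68715086e-04 -9.99999984e-01]
```

Emit:
send_rows(rows=[0, 0, 0, 0, 0, 0, 0.7, 0, 0, 0, 0, 0, 0, 0.4, 0, 0, 0, 0, 0, 0, 0.2, 0, 0, 0, 0, 0, 0, 0])

```text
t: 14.05
tool_pos: [0.5585, 0.0156, 0.0896]
eef_rot: [[-1.0, -0.014, 0.001], [-0.014, 1.0, -0.0], [-0.001, -0.0, -1.0]]
ft_force: [0.2, 0.5, -0.0]
finger_gap: 0.0543
```

Emit:
send_rows(rows=[0, 0, 0, 0, 0, -0.3, 0, 0, 0, 0, 0, 0, -0.6, 0, 0, 0, 0, 0, 0, -0.6, 0, 0, 0, 0, 0, 0, -0.6, 0, 0, 0, 0, 0, 0, -0.3, 0, 0, 0, 0, 0, 0, 0, 0.5, 0, 0, 0, 0, 0, 0, 1, 0, 0, 0, 0, 0, 0, 1])

```text
t: 15.05
tool_pos: [0.5578, 0.0153, 0.1651]
eef_rot: [[-1.0, -0.014, 0.0], [-0.014, 1.0, -0.001], [-0.0, -0.001, -1.0]]
ft_force: [-0.0, 0.1, -0.3]
finger_gap: 0.0603
```

```bash
python3 - <<'E'
from h import *
lev(); go([.6125,.0163,.13],.0125)
r=snap("side","pics/s2.png");print(proj(r,[[.667-.11,.0156,.128],[.6125,.0163,.104],[.667,.017,.082]]))
b=cv2.imread("pics/s2.png")[130:255,230:370]
cv2.imwrite("pics/c2.png",cv2.resize(b,None,fx=4,fy=4,interpolation=cv2.INTER_CUBIC))
E
```

```text
t 15.05 ang 0.0153 toolang 0.0135 arc_mm -1.7 r 109.2 z 165.1 Ftan 0.05 Frad 0.03 Fz -0.35 gap 0.0603 [0.5578 0.0153 0.1651] [ 0.01 -0.03 -0.05]
t 15.05 pos [0.5578 0.0153 0.1651] F [-0.04  0.05 -0.35] gap 0.0603
shift mm [-54.7   0.2  35.1] turn [-0.001  0.     0.001] q [ 0.09  0.72 -0.33  1.84  0.36  0.65  1.12]
[[276.36999071 199.84598495]
 [297.64357106 203.41430775]
 [317.40124671 206.19557759]]
```

View pics/c2.png

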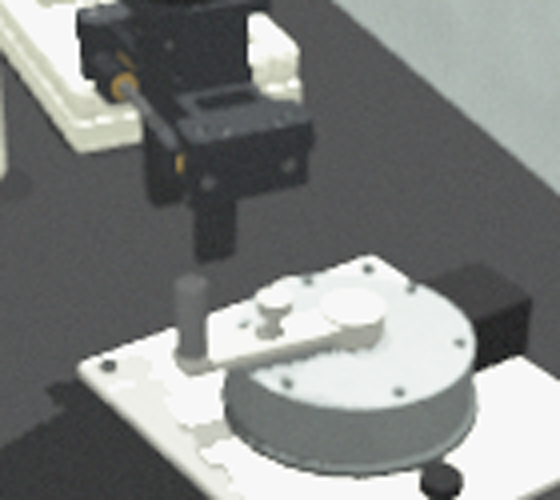

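The side crop shows the handle top at (278,200), the lock head at (298.5,204) and the axis at (318,207). All are within about 1 px of the projection, so the lever stayed put after release. I'll move the shut fingers over the pin.

Emit:
send_rows(rows=[0, 0, 0, -0.45, 0, 0, 1, 0, 0, 0, -0.45, 0, 0, 1, 0, 0, 0, -0.45, 0, 0, 1, 0, 0, 0, -0.4, 0, 0, 1, 0, 0, 0, 0, 0, 0, 1, 0, 0, 0, 0, 0, 0, 1])

```text
t: 15.85
tool_pos: [0.609, 0.016, 0.1618]
eef_rot: [[-1.0, -0.014, -0.007], [-0.014, 1.0, -0.001], [0.007, -0.001, -1.0]]
ft_force: [0.5, 0.6, 0.6]
finger_gap: 0.0004
```

```bash
python3 -c "
from h import *
go([.6125,.0163,.12],.0125)"
```

```text
t 15.85 pos [0.609  0.016  0.1618] F [0.51 0.57 0.55] gap 0.0004
shift mm [-3.8  0.3 41.7] turn [-0.001 -0.007  0.002] q [ 0.09  0.78 -0.34  1.67  0.35  0.75  1.16]
```

Now down to just above the pin head (0.104).

Emit:
send_rows(rows=[0, -0.07, 0, -0.13, 0, 0.4, 1, 0, 0, 0, 0, 0, 0.5, 1, 0, 0, 0, 0, 0, 0.4, 1, 0, 0, 0, 0, 0, 0.15, 1, 0, 0, 0, 0, 0, 0, 1])

```text
t: 16.48
tool_pos: [0.611, 0.0158, 0.1139]
eef_rot: [[-1.0, -0.015, -0.003], [-0.015, 1.0, -0.002], [0.003, -0.002, -1.0]]
ft_force: [-0.2, 0.3, 0.7]
finger_gap: 0.001
```

```bash
python3 -c "
from h import *
go([.6125,.0163,.104],.0125)"
```

```text
t 16.475 pos [0.611  0.0158 0.1139] F [-0.23  0.26  0.68] gap 0.001
shift mm [-1.6  0.5  9.9] turn [-0.002 -0.003  0.002] q [ 0.07  0.85 -0.31  1.7   0.39  0.66  1.13]
```

Emit:
send_rows(rows=[0, 0, 0, -0.05, 0, 0.15, 1, 0, 0, 0, 0, 0, 0.15, 1, 0, 0, 0, 0, 0, 0.15, 1])

```text
t: 16.85
tool_pos: [0.6134, 0.016, 0.1009]
eef_rot: [[-1.0, -0.015, -0.001], [-0.015, 1.0, -0.002], [0.001, -0.002, -1.0]]
ft_force: [-1.2, 0.3, 3.6]
finger_gap: 0.0006
```

```bash
python3 -c "
from h import *
go([.6125,.0163,.092],.0125)"
```

```text
t 16.85 pos [0.6134 0.016  0.1009] F [-1.22  0.28  3.65] gap 0.0006
shift mm [0.9 0.4 8.9] turn [-0.002 -0.001  0.002] q [ 0.07  0.87 -0.3   1.7   0.4   0.63  1.13]
```

Emit:
send_rows(rows=[0, 0, 0, 0, 0, 0.15, 1, 0, 0, 0, 0, 0, 0.15, 1])

```text
t: 17.1
tool_pos: [0.6134, 0.016, 0.0921]
eef_rot: [[-1.0, -0.015, -0.0], [-0.015, 1.0, -0.002], [0.001, -0.002, -1.0]]
ft_force: [-4.3, -1.1, 28.0]
finger_gap: 0.0005
```

```bash
python3 -c "
from h import *
go([.6125,.0163,.092],.0125)"
```

```text
t 17.1 pos [0.6134 0.016  0.0921] F [-4.34 -1.05 27.97] gap 0.0005
shift mm [0.9 0.3 0.1] turn [-0.002 -0.001  0.002] q [ 0.06  0.88 -0.3   1.71  0.4   0.62  1.12]
```

The pin went down to 0.092 and the force then jumped, so it has bottomed. I'll give one gentle extra press and then retreat.

Emit:
send_rows(rows=[0, 0, 0, 0, 0, 0.05, 1])

```text
t: 17.23
tool_pos: [0.6135, 0.016, 0.0922]
eef_rot: [[-1.0, -0.015, 0.0], [-0.015, 1.0, -0.002], [-0.0, -0.002, -1.0]]
ft_force: [-6.0, 0.4, 23.5]
finger_gap: 0.0004
```

```bash
python3 -c "
from h import *
go([.6125,.0163,.092],.0125)"
```

```text
t 17.225 pos [0.6135 0.016  0.0922] F [-5.96  0.36 23.52] gap 0.0004
shift mm [1.  0.3 0.2] turn [-0.002  0.     0.002] q [ 0.06  0.88 -0.29  1.71  0.4   0.61  1.12]
```

Emit:
send_rows(rows=[0, 0, 0, 0, 0, -0.2, 1, 0, 0, 0, 0, 0, -0.5, 1, 0, 0, 0, 0, 0, -0.8, 1, 0, 0, 0, 0, 0, -0.8, 1, 0, 0, 0, 0, 0, -0.8, 1, 0, 0, 0, 0, 0, -0.8, 1, 0, 0, 0, 0, 0, 0, 1, 0, 0, 0, 0, 0, 0, 1])

```text
t: 18.23
tool_pos: [0.614, 0.0161, 0.2138]
eef_rot: [[-1.0, -0.015, 0.002], [-0.015, 1.0, -0.002], [-0.002, -0.002, -1.0]]
ft_force: [-0.2, 0.7, -0.4]
finger_gap: 0.0005
```

```bash
python3 - <<'E'
from h import *
lev()
r=snap("side","pics/s3.png");print(proj(r,[[.667-.11,.0156,.128],[.6125,.0163,.104],[.6125,.0163,.092],[.667,.017,.082]]))
b=cv2.imread("pics/s3.png")[155:280,250:390]
cv2.imwrite("pics/c3.png",cv2.resize(b,None,fx=4,fy=4,interpolation=cv2.INTER_CUBIC))
E
```

```text
t 18.23 ang 0.0165 toolang 0.0147 arc_mm -1.8 r 53.0 z 213.8 Ftan 0.74 Frad 0.16 Fz -0.43 gap 0.0005 [0.614  0.0161 0.2138] [ 0.06 -0.01 -0.01]
[[276.36999071 199.84598495]
 [297.64357106 203.41430775]
 [297.58767809 207.552359  ]
 [317.40124671 206.19557759]]
```

View pics/c3.png

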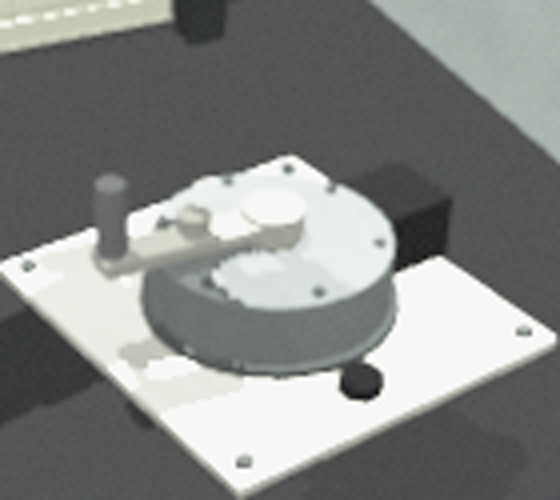

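The crop shows the pin head seated low on the lever at about (297.5,208), as projected for fully home. The handle is still at (277.5,200), the cap is in place, and the gripper is clear. I'll hand in.

```bash
python3 -c "
from h import *
print(arm.hand_in())"
```

```text
the job is handed in; nothing more can be done
None
```

The lever is set in the middle of its free play and the lock pin is pressed fully home. I handed the job in at about 18 s.

- **Free play:** I gripped the handle and rocked it left first, then right. Take-up began at +26.7 mm on the left and about -29.2 mm on the right, measured along the arc. That makes about 56 mm of play with the middle at -1.2 mm. The most I pushed was about 7 N on the left and 9 N on the right, well under the 14 N limit. One right-hand reading gave a take-up point about 1 mm further out than the others; I treated it as noise.
- **Setting and locking:** I left the lever at -1.4 mm and released it. Then I pressed the pin with shut fingers. It slid with low force, then stopped hard at 92 mm with about 28 N on it, and an extra press did not move it further.
- **Last checks:** The final picture shows the pin head low at the fully home height and the lever unmoved. The cap is in place and the gripper is clear of everything. The spare ring, meter and bottle were not in that last crop, but the arm never went near them at low height. Picture positions agreed with my estimates to about 1 pixel (roughly 2 mm), and no check failed.

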